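# Lock the mill's shaft collar on its flat

## Task

The collar on the shaft of the small powder mill has come loose: turn the collar until its wing screw faces the flat sunk in the shaft, then turn the wing clockwise until the screw is snug on the flat, and let go. Find the flat by feel and do not force the screw: if it stiffens early it is bearing on the round of the shaft and would score it. Leave the jar, the capsule board and the spreader where they are.

Things in the scene. Friction and masses are not known exactly. Their poses are not given: they have to be found in the camera images.
- shaft_mid (a point): Point on the axis of the mill's level, bright steel shaft (30 mm diameter), 94 mm above the counter, at the middle of the dark steel collar (a 52 mm disc, 26 mm wide; a 20 mm round boss on it ends 31 mm from the axis). y runs along the shaft, z is up, x is level, roughly away from the robot. Grey bearing blocks, top 26 mm above the axis, start 73 mm away on either side.
- mill: The fixed mill: origin 90 mm straight below shaft_mid, same axes. Black 100 mm hand wheel on the shaft's -y end, 123 mm from the collar; drum with hopper from 108 mm on the +y side, top 72 mm above the axis. The shaft is braked. Its flat is the floor of a recess along the whole shaft, seen beside the collar: 9 mm wide between sharp shoulders, 11.5 mm from the axis.
- collar (a joint): Angle of the collar about the shaft, rad: 0 with the wing screw straight up, positive leaning to +x of shaft_mid (away from the robot). Starts 0.65 to 0.8, range -1.1 to 1.1, stays where left (friction 0.08 Nm). The flat differs every time and is not measured: it faces somewhere from -0.25 to +0.4 rad on this scale, and does not move.
- wing_grip (a point): Centre of the screw's wing, on the screw's axis, 57.5 mm from the shaft's axis at every turn. A bright steel plate 34 mm wide (its x), 10 mm thick (its y), 27 mm tall (its z, straight out from the shaft along the screw), on a 9 mm stem; grip across the thickness. With wing 0 and collar 0 its x is turned 0.7 rad about z (anticlockwise from above) from x of shaft_mid.
- wing (a joint): Turn of the wing screw, rad: 0 backed out, growing clockwise seen from outside (right-handed about -z of wing_grip). Starts 0 to 0.12, stop 1.75. Thread friction 0.10 Nm. The nose meets the round of the shaft at about 0.27, the flat at about 1.2; snug on the flat at 1.45 to 1.6 (0.15 Nm to turn). On the round 0.9 is light (27 N), 1.3 too much (50 N), and it springs back when let go.
- screw: Hidden shank, origin 16 mm from the shaft's axis at wing 0, moving in 3.75 mm per rad. Its sprung nose (15 N/mm) is a blade 5 mm thick with a round edge, lying along the shaft. It enters the recess if the collar faces the flat within about 0.15 rad. With wing at 0.9 it slides on the round, drops in, and is caught by the far shoulder about 0.2 rad past the flat: a few N felt at the wing.
- board: Capsule board, a bystander: a white plate under a pale one, 145 x 145 x 25 mm, with rows of capsule mouths; origin at the centre of its underside.
- jar: Closed jar, a bystander: 66 mm diameter, 95 mm tall; origin at the centre of its underside.
- spreader: Flat plastic powder spreader with slots, a bystander: 85 x 60 x 5 mm; origin at the centre of its underside.

How it is judged:
By the outcome, as a careful person would: the job done as asked, in the order asked, and still so for the second after the job is handed in, with the robot touching nothing.
It also fails if it takes over 72 s, if anything falls off the work surface, if the arm or the gripper's body presses on something with over 40 N, if the wrist force passes 120 N, or if a joint passes its speed limit or range.

## Robot

A 7-joint arm with a two-finger parallel gripper is mounted at the origin on the work surface. World frame = base frame: x ahead of the robot, y to its left, z up, the work surface at z = 0. Lengths are in m, angles in degrees, forces in N, time in s.
With the tool pointing down it reaches from about 0.425 to 0.875 m from the base axis. Payload 4.7 kg.
Tool frame: the origin (TCP) lies at the very end of the fingers, on their centre line; the grasp point (between the pads) lies 19 mm behind it; z points along the fingers, y is the line along which they close (so a half turn about z gives the same grasp; the last joint's range is limited). The gripper opens to 87 mm and grips with 3 to 60 N. Pads are 19 mm wide; open, the fingers measure 117 mm over their backs; the gripper's body (75 mm by 190 mm) begins 51 mm behind the grasp point.
Start: joints at [68.818, 18.392, -4.016, 83.108, 1.295, 78.541, -3.26], TCP at [0.243, -0.603, 0.187] pointing down, gripper open.
Joint ranges: [-163.93, 163.93], [-17.29, 119.83], [-79.2, 71.16], [3.27, 140.29], [-89.18, 269.18], [5.43, 117.66], [-154.24, 154.24]. Speed limits (degrees/s): [147.25, 147.25, 180, 180, 180, 180, 180].

## Interface

Orientations are given as [roll, pitch, yaw] about the fixed x, y, z axes, in that order (R = Rz(yaw) Ry(pitch) Rx(roll)).
In Python, from cell import get_obs, read_camera, sign_off, silhouettes gives the robot as it stands.
- The arm moves only by the tool play_rows, never from a script. Its argument "steps" is a list that holds one entry, the list of rows, each a list of 7 numbers: the shift along the tool's x, y, z in m, then the turn, a rotation vector about the tool's x, y, z in rad, then the finger opening in m, from 0 to 0.087. A call has 1 to 12 rows; each row shifts and turns the commanded pose from where the row before left it, along the tool's axes as they then stand; what a row does not reach is not made up. A row lasts 1/10 s, in which the tool goes at most 50 mm and 8.59 degrees, less where a joint would pass 70% of its speed; a pose out of reach is approached as far as the arm can. A call is refused whole if a number of a shift passes 0.05 or a number of a turn 0.15, either way. A call with a gripper value outside its range is refused whole. The fingers move at their own pace and stop on an object; "force" is the grip in N (left out, the last holds). Time passes only in rows, so rows that do not move let the fingers close. It gives the time, the measured TCP pose, the force, the opening and the grip force at its end, in the units of the state.
- get_obs(): the state, without advancing time (a new reading comes with each control period).
- read_camera(name): name is "side" or "top"; returns a dict with "frame" (480x640x3 uint8, red, green, blue), "intrinsics" (3x3 intrinsics, pixels), "k1" (the pictures are not rectified: a ray, as slopes to the right and down, at radius r is drawn at 1 + k1 r^2 times it, then the intrinsics apply), "view" (4x4, takes a point from world to camera coordinates). Camera axes: x right, y up, looking along -z (the intrinsics and any distortion apply to the point x, -y, -z); pixel columns grow to the right and rows downward; lengths in m; the calibration is good to about 2 mm. A picture is of the moment at which its call begins. There is no depth.
- sign_off(): hands the job in; it is judged then, once.
Trained networks look in the newest picture that a camera, given by its name, has taken for a name from the list of things; names that differ only in an ending like _2 or _b are one class to them, and where a whole thing is asked for, a point or a joint stands for the part that bears it (a point fixed in the world has none). Each returns a list of dicts, best first, with "p" (0 to 1); they miss things now and then, are a little off and sometimes report something else, mostly with a low value. They report only what shows in the picture. A call takes as long as a camera call.
- silhouettes(camera, name): "pixels" (480x640 bool, what is visible of it) and "extent" ([left, top, right, bottom] in pixels, round what is visible of it).
The state is a dict: "time_s": time; "qpos": joint angles; "joint_velocities": joint speeds; "effort": joint torques, N m; "tool_pos": TCP position; "tool_rot": TCP orientation; "force": force on the tool from outside, world axes, zero at the start; "wrist_torque": the same for the moment, N m; "grip_width": finger opening in m; "grasp_force": force on a finger pad.
Only numpy, scipy, OpenCV 4.12 (cv2) and the standard library are available. Lean on these libraries where they do the work, as an engineer would, in place of code of your own. Each camera call takes 0.05 s, during which the arm holds its last target. There are 200 camera calls.

## Working session

There is one attempt and no reset: what is moved stays moved. The work goes in short steps, Python scripts to look and compute and a tool call to move; the robot and the scene stay as the last step left them, time stands still between calls to the robot, and variables do not carry over. Pictures are saved under pics/ and viewed, at most 10 in all, crops included, and the job is handed in when it is done.

Besides the shell and the picture viewer there is one more tool, called after "Call:" as name(argument=value, ...), one argument or row to a line, values as JSON. play_rows: Moves the arm, as the interface text tells. Its arguments: {"type":"object","properties":{"steps":{"type":"array","items":{"type":"array","items":{"type":"array","items":{"type":"number"}}}},"force":{"type":"number"}},"required":["steps"]}

```bash
mkdir -p pics; ls; python3 - <<'E'
from cell import *
import cv2,numpy as np
print(get_obs())
for c in("side","top"):
    r=read_camera(c); cv2.imwrite(f"pics/{c}0.png",r["frame"][:,:,::-1]); print(r["intrinsics"],r["k1"],r["view"])
    for n in("wing_grip","collar","mill","jar","board","spreader"):
        print(c,n,[(round(s["p"],2),s["extent"],np.argwhere(s["pixels"]).mean(0)[::-1].round(1)) for s in silhouettes(c,n)[:2]])
E
```

```text
pics
{'time_s': 0.0, 'qpos': array([68.81717717, 18.43957401, -4.01719555, 83.17461008,  1.29448982,
       78.53866278, -3.26097943]), 'joint_velocities': array([-0.00043461,  0.0683802 ,  0.07380205, -0.04908539,  0.06223936,
        0.03000866, -0.06437478]), 'effort': array([-5.76020702e-04, -4.91286027e+01, -4.03909441e-01, -3.12529099e+01,
       -6.37792144e-02,  4.36710985e-02,  1.74448469e-04]), 'tool_pos': array([ 0.24314004, -0.60215912,  0.1860585 ]), 'tool_rot': array([-1.79892372e+02,  4.59647240e-03,  2.19930682e+01]), 'force': array([-0.3291342 ,  0.4924356 , -0.28919419]), 'wrist_torque': array([ 0.07536825,  0.02401854, -0.04934002]), 'grasp_force': 0.0, 'grip_width': 0.08676263962680693}
[[592.2280986    0.         318.55579209]
 [  0.         592.2280986  230.9807587 ]
 [  0.           0.           1.        ]] 0.03869564950474518 [[-0.92536249 -0.37861039  0.0189321   0.47718135]
 [ 0.22072939 -0.49753721  0.8388893  -0.22900394]
 [-0.30819278  0.78045557  0.54397271 -0.964743  ]
 [ 0.          0.          0.          1.        ]]
side wing_grip [(0.69, [259.0, 1
[... 622 characters left out ...]
           0.           1.        ]] -0.020771642773223128 [[ 0.01098911 -0.99983961  0.01414218 -0.02745453]
 [ 0.99407417  0.01245318  0.10798829 -0.54950157]
 [-0.10814709  0.01287168  0.99405157 -1.06604308]
 [ 0.          0.          0.          1.        ]]
top wing_grip [(0.52, [351.3, 179.0, 364.0, 199.6], array([357.1, 186.3]))]
top collar [(0.64, [346.1, 177.2, 370.1, 225.2], array([360.1, 201.2]))]
top mill [(0.83, [258.3, 166.3, 444.4, 270.4], array([348.2, 219.4]))]
top jar [(0.65, [472.0, 271.0, 521.8, 305.8], array([500.3, 286.9]))]
top board [(0.77, [124.2, 204.2, 203.3, 279.3], array([164.7, 239.6]))]
top spreader [(0.56, [458.0, 199.2, 497.7, 246.7], array([478.7, 223.1]))]
```

```bash
python3 - <<'E'
import cv2
t=cv2.imread("pics/top0.png")[130:330,230:530]; s=cv2.imread("pics/side0.png")[140:350,180:430]
cv2.imwrite("pics/t1.png",cv2.resize(t,(800,533),interpolation=2)); cv2.imwrite("pics/s1.png",cv2.resize(s,(700,588),interpolation=2))
E
```

```text
(no output)
```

View pics/t1.png

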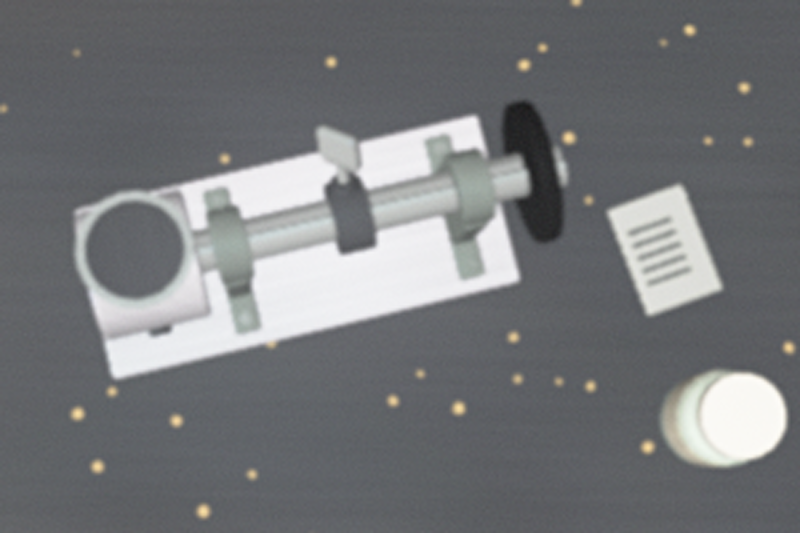

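View pics/s1.png

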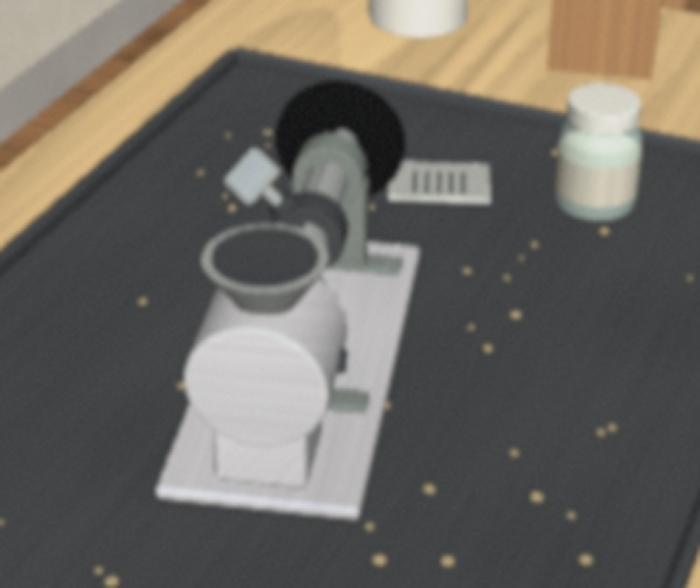

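```bash
cat > h.py <<'E'
import numpy as np
from scipy.optimize import least_squares
from scipy.spatial.transform import Rotation as Ro
CAM={"side":(592.228,318.556,230.981,0.0386956,np.array([[-0.92536249,-0.37861039,0.0189321,0.47718135],[0.22072939,-0.49753721,0.8388893,-0.22900394],[-0.30819278,0.78045557,0.54397271,-0.964743]])),
"top":(565.41995,333.202,244.2785,-0.0207716,np.array([[0.01098911,-0.99983961,0.01414218,-0.02745453],[0.99407417,0.01245318,0.10798829,-0.54950157],[-0.10814709,0.01287168,0.99405157,-1.06604308]]))}
def proj(c,p):
    f,cx,cy,k,V=CAM[c]; q=V@np.append(p,1); s=np.array([q[0],-q[1]])/-q[2]
    return s*(1+k*s@s)*f+[cx,cy]
def pt(m,c,w=None,r=.0575,y=0):
    "mill local point at collar angle c, radius r"
    return np.array([m[0],m[1],.094])+Ro.from_euler('z',m[2]).apply([r*np.sin(c),y,r*np.cos(c)])
def ray(c,u,z):
    return least_squares(lambda p:proj(c,[p[0],p[1],z])-u,[.6,0]).x
E
python3 - <<'E'
from h import *
T=lambda a,b:np.array([230+a*.375,130+b*.375])
S=lambda a,b:np.array([180+a/2.8,140+b/2.8])
# plate direction
c=[ray("top",T(*p),.004) for p in [(75,212),(475,115),(520,282),(115,378)]]
print(np.round(c,4))
for a,b in((0,1),(3,2)):
    d=c[a]-c[b]; print("yaw",np.degrees(np.arctan2(-d[0],d[1])),np.linalg.norm(d))
def res(p):
    m,cc=p[:3],p[3]
    r=[proj("top",pt(m,cc))-[357.1,185.8],proj("side",pt(m,cc))-[270.2,203.1]]
    q=np.mean(c,0) # direction only
    r.append([100*(p[2]-p0)])
    # collar centre in top, shaft ends
    r.append((proj("top",pt(m,0,r=0.0))-T(352,218))*.5)
    r.append((proj("top",pt(m,0,r=0.,y=-.123))-T(531,175))*.5)
    return np.concatenate(r)
p0=np.radians(13.5)+.007
s=least_squares(res,[.6,0,p0,.7]); print(s.x,np.degrees(s.x[2]),s.fun.round(2),pt(s.x[:3],s.x[3]))
E
```

```text
[[ 0.6205  0.1292]
 [ 0.6989 -0.1709]
 [ 0.572  -0.2041]
 [ 0.4966  0.0965]]
yaw 14.633243618050054 0.31017150910752506
yaw 14.070259591551107 0.30997660380292996
[ 0.6022279  -0.07258806  0.24599994  0.8643536 ] 14.09475820916543 [ 0.5  -0.37 -0.18 -0.32  0.34  0.04  0.37 -1.21  0.85] [ 0.64464997 -0.0619365   0.13132509]
```

```bash
cat >> h.py <<'E'
import cv2
def wingR(m,c,w): return Ro.from_euler('z',m[2])*Ro.from_euler('y',c)*Ro.from_euler('z',.7-w)
def overlay(cam,img,box,m,c,w,sc,out):
    x0,y0,x1,y1=box; I=cv2.resize(img[y0:y1,x0:x1],None,fx=sc,fy=sc,interpolation=cv2.INTER_CUBIC)
    def L(P,col,cl=False):
        q=np.array([(proj(cam,p)+.5-[x0,y0])*sc for p in P]).astype(np.int32); cv2.polylines(I,[q],cl,col,1)
    t=np.linspace(0,2*np.pi,40)
    for y in(-.013,.013): L([pt(m,a,r=.026,y=y) for a in t],(0,0,255))
    for y in(-.073,.073,-.02,.02): L([pt(m,a,r=.015,y=y) for a in t],(0,255,0))
    for a in np.linspace(0,2*np.pi,13): L([pt(m,a,r=.015,y=y) for y in(-.073,.073)],(0,160,0))
    R=wingR(m,c,w); o=pt(m,c)
    for s in(-1,1): L([o+R.apply([a*.017,s*.005,b*.0135]) for a,b in((1,1),(1,-1),(-1,-1),(-1,1))],(255,0,0),True)
    cv2.imwrite(out,I)
E
python3 - <<'E'
from h import *
m=[.6022,-.0726,.246]
a=cv2.imread("pics/top0.png");b=cv2.imread("pics/side0.png")
overlay("top",a,(320,160,410,240),m,.82,.06,7,"pics/o1.png")
overlay("side",b,(245,170,325,250),m,.82,.06,7,"pics/o2.png")
cv2.imwrite("pics/o3.png",np.hstack([cv2.imread("pics/o1.png")[:,:480],cv2.imread("pics/o2.png")[:,:320]])) if 0 else None
E
```

```text
(no output)
```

View pics/o1.png

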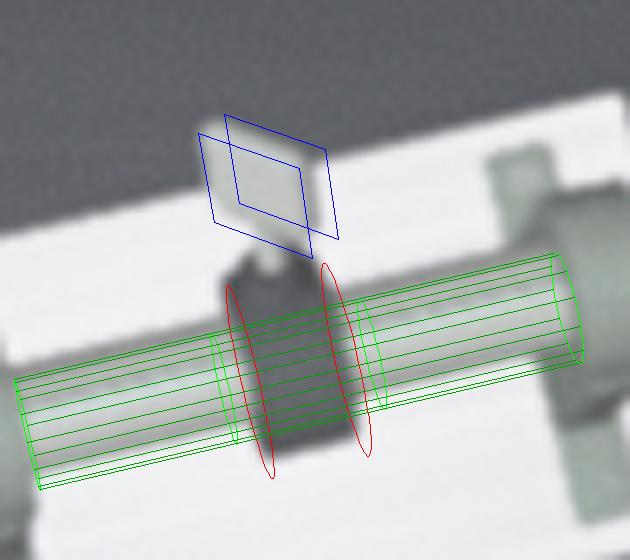

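View pics/o2.png

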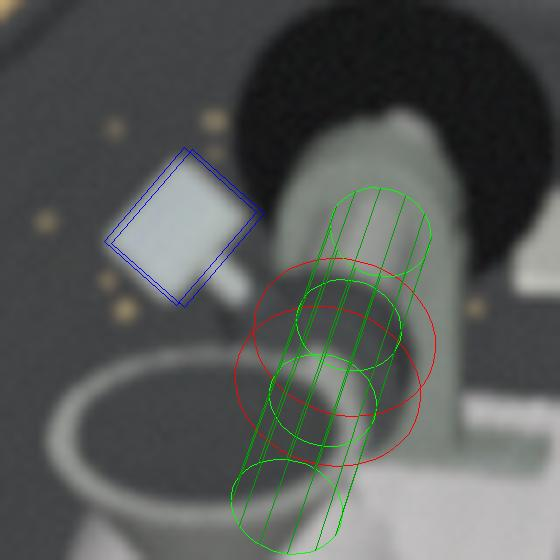

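```bash
python3 - <<'E'
from h import *
m=[.6022,-.0726,.246]
g=cv2.imread("pics/top0.png").astype(np.float32).mean(2)
def prof(cam,g,m,y0,y1,r,z=.094):
    acc=[]
    for y in np.linspace(y0,y1,15):
        v=[]
        for x in r:
            p=np.array([m[0],m[1],z])+Ro.from_euler('z',m[2]).apply([x,y,0])
            u=proj(cam,p).astype(np.float32); v.append(cv2.remap(g,u[None,:1],u[None,1:],1)[0,0])
        acc.append(v)
    return np.mean(acc,0).round().astype(int)
r=np.arange(-.032,.033,.002)
print((r*1000).round().astype(int).tolist())
for a,b in((-.065,-.045),(-.045,-.022),(.022,.045),(.045,.065)): print(a,prof("top",g,m,a,b,r).tolist())
print("collar across", prof("top",g,m,-.008,.010,r).tolist())
R=Ro.from_euler('z',m[2])
# along shaft
ys=np.arange(-.03,.031,.002); out=[]
for y in ys:
    v=[]
    for x in np.linspace(-.008,.015,10):
        u=proj("top",np.array([m[0],m[1],.094+.02])+R.apply([x,y,0])).astype(np.float32); v.append(cv2.remap(g,u[None,:1],u[None,1:],1)[0,0])
    out.append(np.mean(v))
print("along(z=.114)",list(zip((ys*1000).round().astype(int).tolist(),np.round(out).astype(int).tolist())))
E
```

```text
[-32, -30, -28, -26, -24, -22, -20, -18, -16, -14, -12, -10, -8, -6, -4, -2, 0, 2, 4, 6, 8, 10, 12, 14, 16, 18, 20, 22, 24, 26, 28, 30, 32]
-0.065 [220, 218, 215, 217, 218, 218, 216, 215, 215, 216, 206, 180, 165, 173, 185, 192, 197, 202, 205, 195, 180, 178, 179, 168, 151, 156, 189, 214, 221, 224, 226, 224, 222]
-0.045 [239, 239, 239, 240, 240, 241, 240, 238, 238, 238, 228, 190, 167, 174, 186, 193, 199, 204, 207, 196, 180, 178, 179, 168, 152, 162, 207, 234, 239, 240, 241, 240, 239]
0.022 [240, 241, 241, 241, 241, 241, 241, 241, 241, 240, 226, 189, 170, 178, 188, 196, 202, 209, 210, 195, 180, 180, 179, 166, 152, 172, 219, 239, 242, 242, 241, 240, 240]
0.045 [240, 241, 240, 239, 239, 240, 240, 240, 241, 239, 224, 187, 172, 180, 190, 197, 203, 210, 209, 193, 179, 180, 178, 164, 151, 172, 220, 239, 241, 241, 240, 240, 239]
collar across [240, 241, 242, 242, 239, 202, 132, 94, 93, 97, 99, 102, 103, 104, 105, 106, 107, 107, 106, 106, 105, 103, 102, 101, 98, 97, 96, 94, 92, 97, 114, 137, 158]
along(z=.114) [(-30, 184), (-28, 183), (-26, 183), (-24, 183), (-22, 184), (-20, 184), (-18, 185), (-16, 184), (-14, 176), (-12, 149), (-10, 116), (-8, 102), (-6, 102), (-4, 102), (-2, 103), (0, 103), (2, 103), (4, 104), (6, 104), (8, 105), (10, 104), (12, 106), (14, 123), (16, 157), (18, 179), (20, 185), (22, 185), (24, 185), (26, 185), (28, 186), (30, 186)]
```

```bash
python3 - <<'E'
from h import *
m=np.array([.6022,-.0726,.246]); m[:2]+=Ro.from_euler('z',.246).apply([.0042,.0019,0])[:2]; m[2]=.251
print(m.tolist())
f=lambda p:np.concatenate([proj("top",p)-[357.1,185.6],proj("side",p)-[270.2,203.1]])
s=least_squares(f,[.6,0,.1]); print(s.x,s.fun); d=Ro.from_euler('z',-m[2]).apply(s.x-[m[0],m[1],.094]); print(d,np.hypot(d[0],d[2]),np.arctan2(d[0],d[2]))
a=cv2.imread("pics/top0.png");b=cv2.imread("pics/side0.png")
c=np.arctan2(d[0],d[2])
overlay("top",a,(330,165,390,235),m,c,.06,8,"pics/o1.png")
overlay("side",b,(250,175,310,245),m,c,.06,8,"pics/o2.png")
cv2.imwrite("pics/o4.png",cv2.resize(np.hstack([cv2.imread("pics/o1.png"),cv2.imread("pics/o2.png")]),(800,466)))
E
```

```text
[0.6058108559439225, -0.06973439023029311, 0.251]
[ 0.64414645 -0.06113395  0.13122176] [ 0.04000958  0.11063907 -0.12495001 -0.02261704]
[ 0.03927045 -0.00119058  0.03722176] 0.05410755485080013 0.8121747540120722
```

View pics/o4.png

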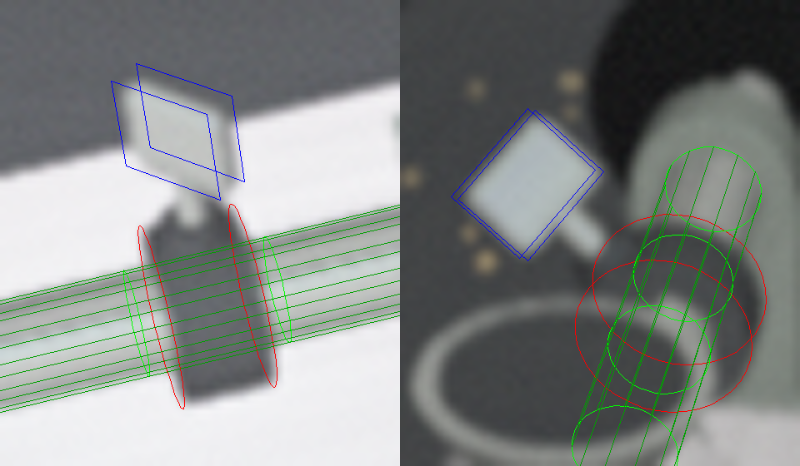

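```bash
cat >> h.py <<'E'
M=np.array([.6058,-.0697,.251])
def target(c,w,r,m=M): return (wingR(m,c,w)*Ro.from_euler('x',np.pi)), pt(m,c,r=r)
def root(Ra,pa,Rb,pb,n):
    rv=(Ra.inv()*Rb).as_rotvec()/n; t=Ra.inv().apply(pb-pa)
    S=sum(Ro.from_rotvec(rv*k).as_matrix() for k in range(n))
    return np.round(np.r_[np.linalg.solve(S,t),rv],4).tolist()
def cur():
    from cell import get_obs
    o=get_obs(); return Ro.from_euler('xyz',o["tool_rot"],degrees=True),o["tool_pos"],o
def loc(Ra,pa,m=M):
    "TCP in mill frame: x,y,z rel axis, collar angle of tool axis, yaw about it"
    A=Ro.from_euler('z',-m[2])*Ra*Ro.from_euler('x',np.pi); e=A.as_euler('YXZ')
    return (Ro.from_euler('z',-m[2]).apply(pa-[m[0],m[1],.094])*1000).round(1),e.round(3)
E
python3 - <<'E'
from h import *
R,p,o=cur(); p=p+[0,0,.1]
Rb,pb=target(.78,.06,.17); print(pb)
print(root(R,p,Rb,pb,20))
E
```

```text
[ 0.72161111 -0.04000517  0.2148553 ]
[0.0363, -0.0092, -0.0063, 0.0149, -0.0365, -0.0241]
```

Call:
play_rows(
  steps=[
    [[0, 0, -0.05, 0, 0, 0, 0.04], [0, 0, -0.05, 0, 0, 0, 0.04]],
  ],
)

```text
time_s: 0.9
tool_pos: [0.2428, -0.6015, 0.2864]
tool_rot: [-179.7, 0.0, 22.0]
force: [0.4, -0.9, 0.6]
grip_width: 0.0779
grasp_force: 0.0
```

Call:
play_rows(
  steps=[
    [[0.0363, -0.0092, -0.0063, 0.0149, -0.0365, -0.0241, 0.04], [0.0363, -0.0092, -0.0063, 0.0149, -0.0365, -0.0241, 0.04], [0.0363, -0.0092, -0.0063, 0.0149, -0.0365, -0.0241, 0.04], [0.0363, -0.0092, -0.0063, 0.0149, -0.0365, -0.0241, 0.04], [0.0363, -0.0092, -0.0063, 0.0149, -0.0365, -0.0241, 0.04], [0.0363, -0.0092, -0.0063, 0.0149, -0.0365, -0.0241, 0.04], [0.0363, -0.0092, -0.0063, 0.0149, -0.0365, -0.0241, 0.04], [0.0363, -0.0092, -0.0063, 0.0149, -0.0365, -0.0241, 0.04], [0.0363, -0.0092, -0.0063, 0.0149, -0.0365, -0.0241, 0.04], [0.0363, -0.0092, -0.0063, 0.0149, -0.0365, -0.0241, 0.04]],
  ],
)

```text
time_s: 1.9
tool_pos: [0.5249, -0.3493, 0.2993]
tool_rot: [-168.6, 19.6, 38.0]
force: [1.0, -0.2, 0.5]
grip_width: 0.0401
grasp_force: 0.0
```

Call:
play_rows(
  steps=[
    [[0.0363, -0.0092, -0.0063, 0.0149, -0.0365, -0.0241, 0.04], [0.0363, -0.0092, -0.0063, 0.0149, -0.0365, -0.0241, 0.04], [0.0363, -0.0092, -0.0063, 0.0149, -0.0365, -0.0241, 0.04], [0.0363, -0.0092, -0.0063, 0.0149, -0.0365, -0.0241, 0.04], [0.0363, -0.0092, -0.0063, 0.0149, -0.0365, -0.0241, 0.04], [0.0363, -0.0092, -0.0063, 0.0149, -0.0365, -0.0241, 0.04], [0.0363, -0.0092, -0.0063, 0.0149, -0.0365, -0.0241, 0.04], [0.0363, -0.0092, -0.0063, 0.0149, -0.0365, -0.0241, 0.04], [0.0363, -0.0092, -0.0063, 0.0149, -0.0365, -0.0241, 0.04], [0.0363, -0.0092, -0.0063, 0.0149, -0.0365, -0.0241, 0.04]],
  ],
)

```text
time_s: 2.9
tool_pos: [0.6388, -0.0792, 0.1535]
tool_rot: [-157.1, 30.9, 56.9]
force: [0.6, 0.3, -0.4]
grip_width: 0.04
grasp_force: 0.0
```

```bash
python3 - <<'E'
from h import *
R,p,o=cur(); print(o["qpos"].round(1),loc(R,p),o["force"])
Rb,pb=target(.78,.06,.17); print(root(R,p,Rb,pb,4)); print(root(R,p,*target(.78,.06,.08),6))
E
```

```text
[-12.   53.2  25.6  46.9  -4.1 117.6 -30. ] (array([ 29.6, -17.4,  59.5]), array([ 0.659, -0.032,  0.618])) [ 0.55556353  0.25233059 -0.38403347]
[0.0081, 0.0011, -0.0264, 0.0243, -0.0197, -0.0059]
[0.0046, -0.0002, -0.0026, 0.0162, -0.0131, -0.0039]
```

Call:
play_rows(
  steps=[
    [[0, 0, -0.02, 0, 0, 0, 0.04], [0, 0, -0.03, 0, 0, 0, 0.04], [0, 0, -0.03, 0, 0.02, 0, 0.04]],
  ],
)

```text
time_s: 3.2
tool_pos: [0.6523, -0.0722, 0.1902]
tool_rot: [-160.7, 28.3, 55.5]
force: [0.6, 0.2, 0.1]
grip_width: 0.0402
grasp_force: 0.0
```

```bash
cat >> h.py <<'E'
def tgt2(c,tilt,w,back=0,m=M,ins=.017):
    R=wingR(m,tilt,w)*Ro.from_euler('x',np.pi); return R, pt(m,c)+R.apply([0,0,ins-back])
E
python3 - <<'E'
from h import *
R,p,o=cur(); print(o["qpos"].round(1),loc(R,p),o["force"])
a=tgt2(.78,.48,.06,.07); print(root(R,p,*a,8)); print(root(*a,*tgt2(.78,.48,.06),4))
E
```

```text
[-12.2  50.4  25.4  45.5  -4.2 117.6 -30.5] (array([ 44.5, -13.9,  96.2]), array([ 0.588, -0.045,  0.618])) [0.59634259 0.18798165 0.07703444]
[0.0032, 0.0002, -0.0005, -0.0034, 0.0142, -0.0024]
[-0.0, -0.0, 0.0175, 0.0, 0.0, 0.0]
```

Call:
play_rows(
  steps=[
    [[0.0032, 0.0002, -0.0005, -0.0034, 0.0142, -0.0024, 0.032], [0.0032, 0.0002, -0.0005, -0.0034, 0.0142, -0.0024, 0.032], [0.0032, 0.0002, -0.0005, -0.0034, 0.0142, -0.0024, 0.032], [0.0032, 0.0002, -0.0005, -0.0034, 0.0142, -0.0024, 0.032], [0.0032, 0.0002, -0.0005, -0.0034, 0.0142, -0.0024, 0.032], [0.0032, 0.0002, -0.0005, -0.0034, 0.0142, -0.0024, 0.032], [0.0032, 0.0002, -0.0005, -0.0034, 0.0142, -0.0024, 0.032], [0.0032, 0.0002, -0.0005, -0.0034, 0.0142, -0.0024, 0.032]],
  ],
)

```text
time_s: 4.0
tool_pos: [0.6685, -0.0529, 0.1806]
tool_rot: [-162.6, 21.7, 54.5]
force: [0.6, -0.6, 0.8]
grip_width: 0.0316
grasp_force: 0.0
```

```bash
python3 - <<'E'
from h import *
from cell import read_camera
R,p,o=cur(); print(o["qpos"].round(1),loc(R,p),o["force"])
a=tgt2(.78,.48,.06,.07); print(root(R,p,*a,3),a[1]); print(root(R,p,*tgt2(.78,.48,.06),6))
I=[]
for c,b in(("top",(320,140,400,240)),("side",(230,130,310,230))):
    f=read_camera(c)["frame"][b[1]:b[3],b[0]:b[2],::-1]; I.append(cv2.resize(f,(400,500),interpolation=2))
cv2.imwrite("pics/g1.png",np.hstack(I))
E
```

```text
[-11.9  47.5  24.   48.5  -7.6 112.5 -31.3] (array([64.9,  0.7, 86.6]), array([0.481, 0.002, 0.641])) [ 0.59239631 -0.62199776  0.75151693]
[-0.0003, 0.0001, -0.0004, -0.0006, -0.0001, 0.0005] [ 0.66867879 -0.05357741  0.18188826]
[-0.0002, 0.0001, 0.0115, -0.0003, -0.0001, 0.0002]
```

View pics/g1.png

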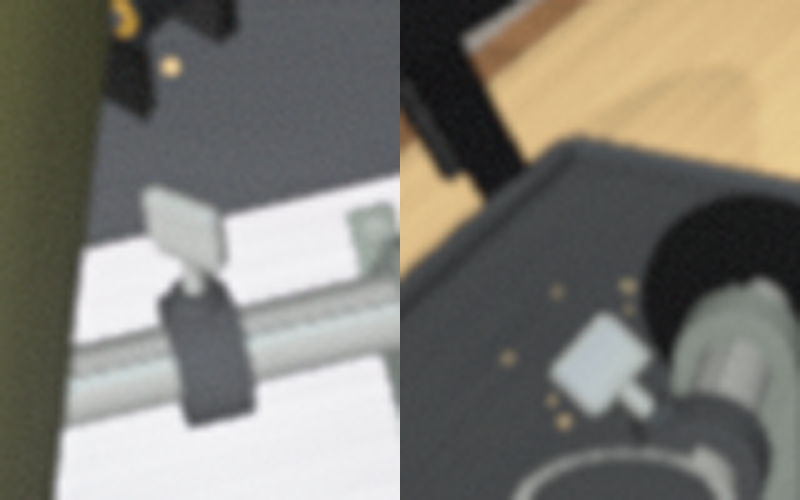

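Call:
play_rows(
  steps=[
    [[0, 0, 0.0115, 0, 0, 0, 0.032], [0, 0, 0.0115, 0, 0, 0, 0.032], [0, 0, 0.0115, 0, 0, 0, 0.032], [0, 0, 0.0115, 0, 0, 0, 0.032]],
  ],
)

```text
time_s: 4.5
tool_pos: [0.6474, -0.0584, 0.1396]
tool_rot: [-162.6, 21.8, 54.5]
force: [-0.1, -0.5, 0.3]
grip_width: 0.0325
grasp_force: 0.0
```

Call:
play_rows(
  steps=[
    [[0, 0, 0.008, 0, 0, 0, 0.032], [0, 0, 0.008, 0, 0, 0, 0.032], [0, 0, 0.006, 0, 0, 0, 0.032]],
  ],
)

```text
time_s: 4.8
tool_pos: [0.6375, -0.0609, 0.1201]
tool_rot: [-162.6, 21.8, 54.5]
force: [0.3, 0.4, -0.8]
grip_width: 0.032
grasp_force: 0.0
```

```bash
python3 - <<'E'
from h import *
from cell import read_camera
R,p,o=cur(); print(o["qpos"].round(1),loc(R,p),o["force"])
print(root(R,p,*tgt2(.78,.48,.06),1))
I=[]
for c,b in(("top",(320,140,400,240)),("side",(230,130,310,230))):
    f=read_camera(c)["frame"][b[1]:b[3],b[0]:b[2],::-1]; I.append(cv2.resize(f,(400,500),interpolation=2))
cv2.imwrite("pics/g2.png",np.hstack(I))
E
```

```text
[-13.6  44.5  23.9  60.7  -6.7 103.5 -31.2] (array([32.9,  0.6, 26.1]), array([0.482, 0.001, 0.641])) [ 0.31647065  0.39021217 -0.81884222]
[-0.0005, 0.0004, 0.0004, -0.002, 0.0007, 0.0012]
```

View pics/g2.png

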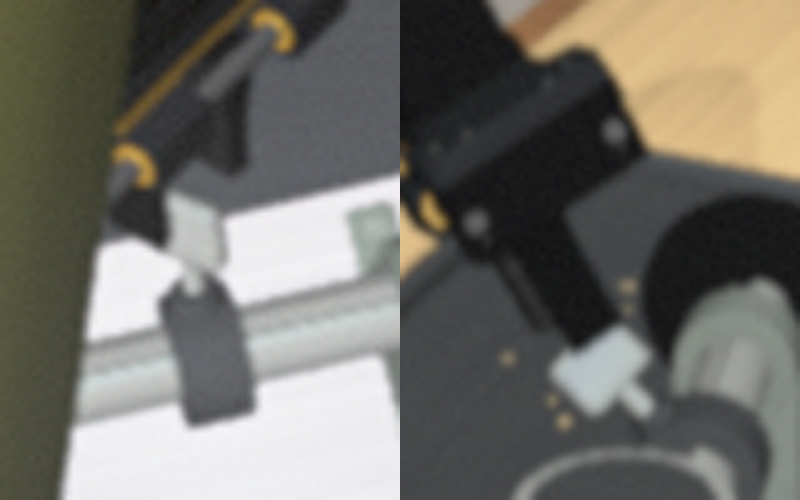

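```bash
python3 - <<'E'
from h import *
R,p,o=cur()
for s in(-1,0,1):
  for z in(0,-.019,-.04):
    for e in(.016,):
      q=p+R.apply([0,s*e,z]); u=proj("top",q);v=proj("side",q); print(s,z,((u-[320,140])*5).round(),((v-[230,130])*5+[400,0]).round())
for c in(.7,.78,.85):
  q=pt(M,c); print(c,((proj("top",q)-[320,140])*5).round(),((proj("side",q)-[230,130])*5+[400,0]).round())
E
```

```text
-1 0 [155. 283.] [632. 404.]
-1 -0.019 [151. 249.] [608. 363.]
-1 -0.04 [147. 211.] [581. 318.]
0 0 [183. 254.] [617. 395.]
0 -0.019 [180. 221.] [594. 355.]
0 -0.04 [176. 183.] [567. 310.]
1 0 [211. 226.] [603. 386.]
1 -0.019 [208. 192.] [579. 347.]
1 -0.04 [205. 154.] [553. 302.]
0.7 [185. 231.] [605. 352.]
0.78 [182. 224.] [596. 358.]
0.85 [180. 218.] [590. 364.]
```

```bash
python3 - <<'E'
from h import *
R=Ro.from_euler('xyz',[-162.6,21.7,54.5],degrees=True);p=np.array([.6685,-.0529,.1806])
for s in(-1,0,1):
  for z in(0,-.019,-.04):
      q=p+R.apply([0,s*.016,z]); u=proj("top",q);v=proj("side",q); print(s,z,((u-[320,140])*5).round(),((v-[230,130])*5+[400,0]).round())
from cell import read_camera
f=read_camera("top")["frame"][140:240,300:400,::-1]; g=read_camera("side")["frame"][130:230,230:330,::-1]
I=np.hstack([cv2.resize(x,(400,400),interpolation=2) for x in(f,g)])
I=np.clip(I.astype(float)*2.2,0,255).astype(np.uint8)
R,p,o=cur()
for s in(-1,1):
  for z in(0,-.019):
    q=p+R.apply([0,s*.016,z]); u=(proj("top",q)-[300,140])*4; v=(proj("side",q)-[230,130])*4+[400,0]
    for w in(u,v): cv2.circle(I,tuple(w.astype(int)),3,(0,0,255) if z==0 else (0,255,0),-1)
cv2.imwrite("pics/g3.png",I)
E
```

```text
-1 0 [140. 156.] [543. 256.]
-1 -0.019 [136. 119.] [518. 213.]
-1 -0.04 [131.  77.] [490. 166.]
0 0 [170. 127.] [529. 248.]
0 -0.019 [166.  90.] [504. 206.]
0 -0.04 [162.  47.] [476. 159.]
1 0 [200.  98.] [515. 241.]
1 -0.019 [197.  60.] [490. 200.]
1 -0.04 [193.  17.] [463. 153.]
```

View pics/g3.png

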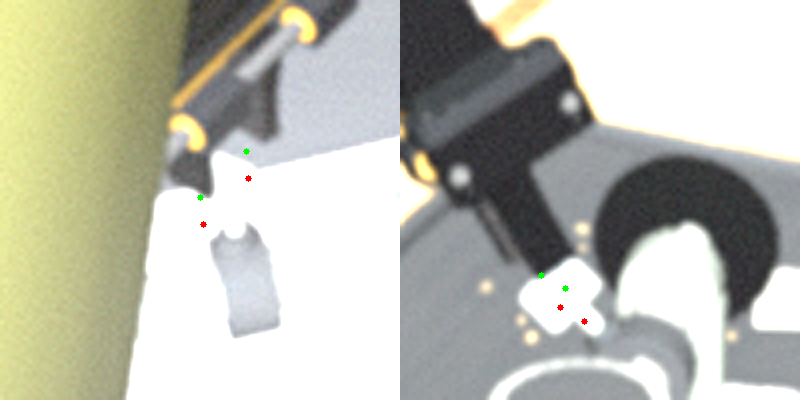

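Call:
play_rows(
  steps=[
    [[0, 0, 0.004, 0, 0, 0, 0.032], [0, 0, 0.004, 0, 0, 0, 0.032], [0, 0, 0, 0, 0, 0, 0.032]],
  ],
)

```text
time_s: 5.3
tool_pos: [0.6337, -0.0618, 0.113]
tool_rot: [-162.5, 21.8, 54.5]
force: [0.1, -0.7, 0.1]
grip_width: 0.0318
grasp_force: 0.0
```

Call:
play_rows(
  steps=[
    [[0, 0, 0, 0, 0, 0, 0.022], [0, 0, 0, 0, 0, 0, 0.016], [0, 0, 0, 0, 0, 0, 0.012], [0, 0, 0, 0, 0, 0, 0.012]],
  ],
  force=4,
)

```text
time_s: 5.7
tool_pos: [0.635, -0.0626, 0.1135]
tool_rot: [-162.7, 21.7, 54.4]
force: [3.1, -1.9, -1.7]
grip_width: 0.0139
grasp_force: 1.6
```

```bash
python3 - <<'E'
from h import *
R,p,o=cur(); print(loc(R,p),o["grip_width"],o["force"])
for c in (.7,.6,.5,.45):
    a=tgt2(c,.45,.06,ins=.024); 
    d0=tgt2(.78,.48,.06,ins=.024); pa=p-d0[1]+a[1]
    print(c,root(R,p,a[0],pa,5 if c==.7 else 3)); R,p=a[0],pa
E
```

```text
(array([30. , -0.3, 19.5]), array([ 0.48, -0.  ,  0.64])) 0.01391701154082901 [ 3.14243982 -1.88321446 -1.65967102]
0.7 [-0.0006, -0.0004, -0.0002, -0.0035, 0.0049, 0.0001]
0.6 [-0.0025, -0.0019, -0.0008, 0.0, 0.0, 0.0]
0.5 [-0.004, -0.003, -0.001, 0.0, 0.0, 0.0]
0.45 [-0.0048, -0.0036, -0.001, 0.0, 0.0, 0.0]
```

Call:
play_rows(
  steps=[
    [[-0.0006, -0.0004, -0.0002, -0.0035, 0.0049, 0, 0.012], [-0.0006, -0.0004, -0.0002, -0.0035, 0.0049, 0, 0.012], [-0.0006, -0.0004, -0.0002, -0.0035, 0.0049, 0, 0.012], [-0.0006, -0.0004, -0.0002, -0.0035, 0.0049, 0, 0.012], [-0.0006, -0.0004, -0.0002, -0.0035, 0.0049, 0, 0.012]],
  ],
)

```text
time_s: 6.2
tool_pos: [0.632, -0.0638, 0.1165]
tool_rot: [-163.9, 20.4, 54.0]
force: [3.0, -5.3, 0.5]
grip_width: 0.012
grasp_force: 2.4
```

```bash
python3 - <<'E'
from h import *
R,p,o=cur(); print(loc(R,p),o["grip_width"],o["force"])
for a,b in((.7,.6),(.6,.5),(.5,.45)):
    A=tgt2(a,.45,.06,ins=.024);B=tgt2(b,.45,.06,ins=.024); print(root(*A,*B,5))
E
```

```text
(array([26.8, -0.8, 22.5]), array([0.45, 0.  , 0.64])) 0.012034479822823452 [ 2.99526278 -5.2919852   0.54103569]
[-0.0009, -0.0007, -0.0002, 0.0, 0.0, 0.0]
[-0.0009, -0.0007, -0.0001, 0.0, 0.0, 0.0]
[-0.0005, -0.0003, -0.0, 0.0, 0.0, 0.0]
```

Call:
play_rows(
  steps=[
    [[-0.0009, -0.0007, -0.0002, 0, 0, 0, 0.012], [-0.0009, -0.0007, -0.0002, 0, 0, 0, 0.012], [-0.0009, -0.0007, -0.0002, 0, 0, 0, 0.012], [-0.0009, -0.0007, -0.0002, 0, 0, 0, 0.012], [-0.0009, -0.0007, -0.0002, 0, 0, 0, 0.012], [-0.0009, -0.0007, -0.0002, 0, 0, 0, 0.012]],
  ],
)

```text
time_s: 6.8
tool_pos: [0.6262, -0.065, 0.1204]
tool_rot: [-163.9, 20.4, 54.0]
force: [3.0, -3.5, -0.4]
grip_width: 0.012
grasp_force: 2.5
```

Call:
play_rows(
  steps=[
    [[-0.0009, -0.0007, -0.0001, 0, 0, 0, 0.012], [-0.0009, -0.0007, -0.0001, 0, 0, 0, 0.012], [-0.0009, -0.0007, -0.0001, 0, 0, 0, 0.012], [-0.0009, -0.0007, -0.0001, 0, 0, 0, 0.012], [-0.0009, -0.0007, -0.0001, 0, 0, 0, 0.012]],
  ],
)

```text
time_s: 7.3
tool_pos: [0.6213, -0.066, 0.1232]
tool_rot: [-163.8, 20.4, 54.0]
force: [2.2, -4.0, 0.3]
grip_width: 0.0117
grasp_force: 2.4
```

Call:
play_rows(
  steps=[
    [[0, 0, 0, 0, 0, 0, 0.0], [0, 0, 0, 0, 0, 0, 0.0], [0, 0, 0, 0, 0, 0, 0.0], [0, 0, 0, 0, 0, 0, 0.0]],
  ],
  force=12,
)

```text
time_s: 7.7
tool_pos: [0.6213, -0.0668, 0.1234]
tool_rot: [-163.9, 20.5, 53.9]
force: [2.8, -4.7, 0.1]
grip_width: 0.0095
grasp_force: 12.0
```

```bash
python3 - <<'E'
from h import *
R,p,o=cur(); print(o["qpos"].round(1),loc(R,p),o["grip_width"],o["grasp_force"],R.inv().apply(o["force"]),R.inv().apply(o["wrist_torque"]))
E
```

```text
[-14.3  40.7  24.3  66.   -6.1 100.4 -30.9] (array([15.8, -1.1, 29.4]), array([ 0.451, -0.   ,  0.639])) 0.009512356835828387 11.998851299285889 [-2.05510494  4.99334532 -0.80725545] [-1.623933   -0.03346794  0.03419708]
```

Call:
play_rows(
  steps=[
    [[-0.0003, 0.0004, 0, 0, 0, 0, 0], [-0.0003, 0.0004, 0, 0, 0, 0, 0], [0, 0, 0, 0, 0, 0.05, 0], [0, 0, 0, 0, 0, 0.05, 0], [0, 0, 0, 0, 0, 0.05, 0], [0, 0, 0, 0, 0, 0.05, 0]],
  ],
  force=20,
)

```text
time_s: 8.3
tool_pos: [0.6212, -0.0666, 0.1234]
tool_rot: [-168.3, 23.3, 41.9]
force: [1.9, -3.6, 1.7]
grip_width: 0.0088
grasp_force: 20.0
```

```bash
cat >> h.py <<'E'
def st():
    R,p,o=cur(); F=Ro.from_euler('z',-M[2]).apply(o["force"]); T=R.inv().apply(o["wrist_torque"])
    print(round(o["time_s"],1),"q",o["qpos"].round(0).tolist(),"loc",*loc(R,p),"Fmill",F.round(1),"Ttool",T.round(3),"grip",round(o["grip_width"]*1000,1),round(o["grasp_force"],1))
E
python3 -c "from h import *;st()"
```

```text
8.3 q [-16.0, 41.0, 27.0, 66.0, -7.0, 101.0, -41.0] loc [15.7 -0.8 29.4] [0.452 0.001 0.438] Fmill [ 1.  -4.   1.7] Ttool [-1.225  0.118 -0.097] grip 8.8 20.0
```

Call:
play_rows(
  steps=[
    [[0, 0.0004, 0, 0, 0, 0.08, 0], [0, 0.0004, 0, 0, 0, 0.08, 0], [0, 0, 0, 0, 0, 0.08, 0], [0, 0, 0, 0, 0, 0.08, 0]],
  ],
)

```text
time_s: 8.7
tool_pos: [0.6212, -0.0662, 0.1234]
tool_rot: [-176.5, 25.7, 21.9]
force: [1.2, -2.9, 2.1]
grip_width: 0.0092
grasp_force: 20.1
```

```bash
python3 -c "from h import *;st()"
```

```text
8.7 q [-18.0, 42.0, 31.0, 66.0, -10.0, 101.0, -58.0] loc [15.8 -0.4 29.4] [0.453 0.003 0.118] Fmill [ 0.5 -3.1  2.1] Ttool [-0.601  0.287 -0.091] grip 9.2 20.1
```

Call:
play_rows(
  steps=[
    [[0, 0, 0, 0, 0, 0.08, 0], [0, 0, 0, 0, 0, 0.08, 0], [0, 0, 0, 0, 0, 0.08, 0], [0, 0, 0, 0, 0, 0.08, 0]],
  ],
)

```text
time_s: 9.1
tool_pos: [0.6212, -0.0656, 0.1233]
tool_rot: [174.7, 25.4, 1.6]
force: [-0.0, -1.0, 1.8]
grip_width: 0.0089
grasp_force: 20.1
```

```bash
python3 -c "from h import *;st()"
```

```text
9.1 q [-20.0, 43.0, 35.0, 66.0, -12.0, 101.0, -75.0] loc [15.9  0.1 29.3] [ 0.453  0.004 -0.201] Fmill [-0.3 -1.   1.8] Ttool [-0.277  0.416 -0.096] grip 8.9 20.1
```

```bash
cat >> h.py <<'E'
def swing(dc,n):
    R,p,o=cur(); ax=Ro.from_euler('z',M[2]).apply([0,dc,0]); Q=Ro.from_rotvec(ax); C=np.array([M[0],M[1],.094])
    return root(R,p,Q*R,C+Q.apply(p-C),n)
E
python3 -c "
from h import *
print(swing(-.12,6),swing(.12,6))"
```

```text
[-0.0007, 0.0001, -0.0, 0.004, 0.0196, -0.0001] [0.0007, -0.0001, 0.0, -0.004, -0.0196, 0.0001]
```

Call:
play_rows(
  steps=[
    [[-0.0007, 0.0001, 0, 0.004, 0.0196, 0, 0], [-0.0007, 0.0001, 0, 0.004, 0.0196, 0, 0], [-0.0007, 0.0001, 0, 0.004, 0.0196, 0, 0]],
  ],
)

```text
time_s: 9.4
tool_pos: [0.62, -0.0659, 0.1239]
tool_rot: [175.6, 21.9, 2.2]
force: [2.8, 0.5, 2.7]
grip_width: 0.0089
grasp_force: 20.0
```

```bash
python3 -c "from h import *;st()"
```

```text
9.4 q [-21.0, 39.0, 35.0, 70.0, -12.0, 97.0, -75.0] loc [14.7  0.1 29.9] [ 0.389  0.003 -0.197] Fmill [ 2.9 -0.2  2.7] Ttool [-0.002  0.73  -0.057] grip 8.9 20.0
```

Call:
play_rows(
  steps=[
    [[-0.0007, 0.0001, 0, 0.004, 0.0196, 0, 0], [-0.0007, 0.0001, 0, 0.004, 0.0196, 0, 0], [-0.0007, 0.0001, 0, 0.004, 0.0196, 0, 0]],
  ],
)

```text
time_s: 9.7
tool_pos: [0.618, -0.0665, 0.1247]
tool_rot: [176.3, 18.5, 2.4]
force: [1.8, 1.0, 3.1]
grip_width: 0.009
grasp_force: 20.0
```

```bash
python3 -c "from h import *;st()"
```

```text
9.7 q [-22.0, 36.0, 35.0, 74.0, -12.0, 93.0, -75.0] loc [12.6  0.  30.7] [ 0.329  0.003 -0.198] Fmill [2.  0.5 3.1] Ttool [ 0.358  0.595 -0.039] grip 9.0 20.0
```

Call:
play_rows(
  steps=[
    [[-0.0007, 0.0001, 0, 0.004, 0.0196, 0, 0], [-0.0007, 0.0001, 0, 0.004, 0.0196, 0, 0]],
  ],
)

```text
time_s: 9.9
tool_pos: [0.6168, -0.0669, 0.1251]
tool_rot: [176.8, 16.3, 2.5]
force: [2.6, 3.0, 3.2]
grip_width: 0.0094
grasp_force: 20.0
```

```bash
python3 -c "from h import *;st()"
```

```text
9.9 q [-22.0, 34.0, 35.0, 77.0, -12.0, 90.0, -75.0] loc [11.4 -0.  31.1] [ 0.289  0.003 -0.198] Fmill [3.2 2.2 3.2] Ttool [ 0.546  0.532 -0.03 ] grip 9.4 20.0
```

Call:
play_rows(
  steps=[
    [[-0.0007, 0.0001, 0, 0.004, 0.0196, 0, 0], [-0.0007, 0.0001, 0, 0.004, 0.0196, 0, 0]],
  ],
)

```text
time_s: 10.1
tool_pos: [0.6155, -0.0673, 0.1255]
tool_rot: [177.3, 14.0, 2.6]
force: [1.4, 3.1, 4.2]
grip_width: 0.0091
grasp_force: 20.0
```

```bash
python3 -c "from h import *;st()"
```

```text
10.1 q [-23.0, 32.0, 36.0, 79.0, -12.0, 88.0, -75.0] loc [10.  -0.1 31.5] [ 0.249  0.003 -0.199] Fmill [2.2 2.6 4.2] Ttool [ 0.634  0.466 -0.082] grip 9.1 20.0
```

Call:
play_rows(
  steps=[
    [[-0.0007, 0.0001, 0, 0.004, 0.0196, 0, 0], [-0.0007, 0.0001, 0, 0.004, 0.0196, 0, 0]],
  ],
)

```text
time_s: 10.3
tool_pos: [0.6142, -0.0677, 0.1259]
tool_rot: [177.8, 11.8, 2.7]
force: [2.0, 2.8, 4.3]
grip_width: 0.0093
grasp_force: 20.0
```

```bash
python3 -c "from h import *;st()"
```

```text
10.3 q [-24.0, 29.0, 36.0, 82.0, -12.0, 85.0, -75.0] loc [ 8.7 -0.1 31.9] [ 0.209  0.003 -0.199] Fmill [2.6 2.2 4.3] Ttool [ 0.786  0.385 -0.06 ] grip 9.3 20.0
```

Call:
play_rows(
  steps=[
    [[-0.0007, 0.0001, 0, 0.004, 0.0196, 0, 0], [-0.0007, 0.0001, 0, 0.004, 0.0196, 0, 0]],
  ],
)

```text
time_s: 10.5
tool_pos: [0.6129, -0.068, 0.1261]
tool_rot: [178.2, 9.5, 2.8]
force: [2.3, 4.0, 4.7]
grip_width: 0.0088
grasp_force: 20.0
```

```bash
python3 -c "from h import *;st()"
```

```text
10.5 q [-24.0, 27.0, 36.0, 84.0, -12.0, 82.0, -74.0] loc [ 7.3 -0.1 32.1] [ 0.169  0.003 -0.199] Fmill [3.2 3.3 4.7] Ttool [ 0.878  0.423 -0.085] grip 8.8 20.0
```

Call:
play_rows(
  steps=[
    [[-0.0007, 0.0001, 0, 0.004, 0.0196, 0, 0], [-0.0007, 0.0001, 0, 0.004, 0.0196, 0, 0]],
  ],
)

```text
time_s: 10.7
tool_pos: [0.612, -0.0683, 0.1263]
tool_rot: [178.7, 7.2, 2.9]
force: [2.9, 4.1, 3.9]
grip_width: 0.0089
grasp_force: 20.0
```

```bash
python3 -c "from h import *;st()"
```

```text
10.7 q [-25.0, 25.0, 36.0, 87.0, -12.0, 80.0, -74.0] loc [ 6.3 -0.1 32.3] [ 0.128  0.003 -0.199] Fmill [3.8 3.3 3.9] Ttool [ 0.891  0.804 -0.03 ] grip 8.9 20.0
```

Call:
play_rows(
  steps=[
    [[-0.0007, 0.0001, 0, 0.004, 0.0196, 0, 0], [-0.0007, 0.0001, 0, 0.004, 0.0196, 0, 0]],
  ],
)

```text
time_s: 10.9
tool_pos: [0.6113, -0.0684, 0.1264]
tool_rot: [179.1, 4.9, 2.9]
force: [5.7, 3.9, 2.4]
grip_width: 0.0093
grasp_force: 20.0
```

```bash
python3 -c "from h import *;st()"
```

```text
10.9 q [-25.0, 23.0, 36.0, 89.0, -12.0, 77.0, -74.0] loc [ 5.7 -0.1 32.4] [ 0.087  0.002 -0.199] Fmill [6.5 2.3 2.4] Ttool [ 0.928  1.221 -0.086] grip 9.3 20.0
```

Call:
play_rows(
  steps=[
    [[-0.0007, 0.0001, 0, 0.004, 0.0196, 0, 0], [-0.0007, 0.0001, 0, 0.004, 0.0196, 0, 0]],
  ],
)

```text
time_s: 11.1
tool_pos: [0.6108, -0.0685, 0.1266]
tool_rot: [179.6, 2.6, 3.0]
force: [8.5, 4.1, 0.6]
grip_width: 0.0091
grasp_force: 20.0
```

```bash
python3 -c "from h import *;st()"
```

```text
11.1 q [-26.0, 21.0, 37.0, 92.0, -12.0, 74.0, -74.0] loc [ 5.1 -0.1 32.6] [ 0.045  0.002 -0.199] Fmill [9.3 1.9 0.6] Ttool [ 0.796  1.687 -0.044] grip 9.1 20.0
```

Call:
play_rows(
  steps=[
    [[0.0007, -0.0001, 0, -0.004, -0.0196, 0, 0], [0.0007, -0.0001, 0, -0.004, -0.0196, 0, 0], [0.0007, -0.0001, 0, -0.004, -0.0196, 0, 0], [0.0007, -0.0001, 0, -0.004, -0.0196, 0, 0], [0.0007, -0.0001, 0, -0.004, -0.0196, 0, 0], [0.0007, -0.0001, 0, -0.004, -0.0196, 0, 0], [0.0007, -0.0001, 0, -0.004, -0.0196, 0, 0], [0.0007, -0.0001, 0, -0.004, -0.0196, 0, 0], [0.0007, -0.0001, 0, -0.004, -0.0196, 0, 0], [0.0007, -0.0001, 0, -0.004, -0.0196, 0, 0], [0.0007, -0.0001, 0, -0.004, -0.0196, 0, 0]],
  ],
)

```text
time_s: 12.2
tool_pos: [0.6152, -0.0675, 0.1255]
tool_rot: [177.0, 15.5, 2.5]
force: [-0.7, 5.0, 6.3]
grip_width: 0.0092
grasp_force: 20.0
```

```bash
python3 -c "from h import *;st()"
```

```text
12.2 q [-23.0, 33.0, 36.0, 78.0, -12.0, 89.0, -75.0] loc [ 9.7 -0.2 31.5] [ 0.275  0.003 -0.199] Fmill [0.6 5.1 6.3] Ttool [ 1.034 -0.065  0.016] grip 9.2 20.0
```

Call:
play_rows(
  steps=[
    [[0.0007, -0.0001, 0, -0.004, -0.0196, 0, 0], [0.0007, -0.0001, 0, -0.004, -0.0196, 0, 0], [0.0007, -0.0001, 0, -0.004, -0.0196, 0, 0], [0.0007, -0.0001, 0, -0.004, -0.0196, 0, 0], [0.0007, -0.0001, 0, -0.004, -0.0196, 0, 0], [0.0007, -0.0001, 0, -0.004, -0.0196, 0, 0]],
  ],
)

```text
time_s: 12.8
tool_pos: [0.6191, -0.0665, 0.1242]
tool_rot: [175.5, 22.2, 2.1]
force: [1.1, 6.0, 5.3]
grip_width: 0.0093
grasp_force: 20.0
```

```bash
python3 -c "from h import *;st()"
```

```text
12.8 q [-21.0, 40.0, 35.0, 70.0, -12.0, 97.0, -75.0] loc [13.7 -0.2 30.2] [ 0.395  0.003 -0.199] Fmill [2.6 5.5 5.3] Ttool [ 1.172  0.014 -0.077] grip 9.3 20.0
```

Call:
play_rows(
  steps=[
    [[0.0007, -0.0001, 0, -0.004, -0.0196, 0, 0], [0.0007, -0.0001, 0, -0.004, -0.0196, 0, 0]],
  ],
)

```text
time_s: 13.0
tool_pos: [0.6204, -0.0662, 0.1236]
tool_rot: [174.9, 24.4, 1.9]
force: [0.2, 5.0, 4.6]
grip_width: 0.009
grasp_force: 20.0
```

```bash
python3 -c "from h import *;st()"
```

```text
13.0 q [-20.0, 42.0, 35.0, 67.0, -12.0, 100.0, -75.0] loc [15.  -0.2 29.6] [ 0.435  0.003 -0.199] Fmill [1.5 4.8 4.6] Ttool [ 1.164  0.017 -0.069] grip 9.0 20.0
```

Call:
play_rows(
  steps=[
    [[0.0007, -0.0001, 0, -0.004, -0.0196, 0, 0], [0.0007, -0.0001, 0, -0.004, -0.0196, 0, 0]],
  ],
)

```text
time_s: 13.2
tool_pos: [0.6217, -0.0659, 0.123]
tool_rot: [174.4, 26.7, 1.6]
force: [0.8, 5.1, 4.7]
grip_width: 0.0097
grasp_force: 20.0
```

```bash
python3 -c "from h import *;st()"
```

```text
13.2 q [-20.0, 44.0, 35.0, 65.0, -12.0, 102.0, -75.0] loc [16.3 -0.2 29. ] [ 0.475  0.003 -0.198] Fmill [2.1 4.8 4.7] Ttool [ 1.25   0.077 -0.094] grip 9.7 20.0
```

Fx noisy; Ttool y is the cleaner indicator. Continue upward.

Call:
play_rows(
  steps=[
    [[0.0007, -0.0001, 0, -0.004, -0.0196, 0, 0], [0.0007, -0.0001, 0, -0.004, -0.0196, 0, 0]],
  ],
)

```text
time_s: 13.4
tool_pos: [0.6226, -0.0657, 0.1224]
tool_rot: [173.8, 29.0, 1.4]
force: [-0.4, 5.4, 5.4]
grip_width: 0.0092
grasp_force: 20.0
```

```bash
python3 -c "from h import *;st()"
```

```text
13.4 q [-19.0, 46.0, 34.0, 62.0, -12.0, 105.0, -75.0] loc [17.3 -0.3 28.4] [ 0.516  0.003 -0.198] Fmill [0.9 5.3 5.4] Ttool [ 1.209 -0.105 -0.073] grip 9.2 20.0
```

Call:
play_rows(
  steps=[
    [[0.0007, -0.0001, 0, -0.004, -0.0196, 0, 0], [0.0007, -0.0001, 0, -0.004, -0.0196, 0, 0]],
  ],
)

```text
time_s: 13.6
tool_pos: [0.6233, -0.0655, 0.1221]
tool_rot: [173.2, 31.3, 1.0]
force: [-1.1, 6.2, 7.3]
grip_width: 0.009
grasp_force: 20.0
```

```bash
python3 -c "from h import *;st()"
```

```text
13.6 q [-18.0, 49.0, 34.0, 59.0, -12.0, 108.0, -75.0] loc [18.  -0.3 28.1] [ 0.557  0.004 -0.199] Fmill [0.4 6.3 7.3] Ttool [ 1.231 -0.517 -0.062] grip 9.0 20.0
```

Call:
play_rows(
  steps=[
    [[0.0007, -0.0001, 0, -0.004, -0.0196, 0, 0], [0.0007, -0.0001, 0, -0.004, -0.0196, 0, 0]],
  ],
)

```text
time_s: 13.8
tool_pos: [0.6238, -0.0654, 0.1218]
tool_rot: [172.5, 33.6, 0.6]
force: [-4.1, 5.5, 7.6]
grip_width: 0.0092
grasp_force: 20.0
```

```bash
python3 -c "from h import *;st();print(swing(-.1,5))"
```

```text
13.8 q [-17.0, 51.0, 34.0, 56.0, -12.0, 111.0, -75.0] loc [18.5 -0.3 27.8] [ 0.599  0.004 -0.199] Fmill [-2.6  6.3  7.6] Ttool [ 1.296 -1.028 -0.044] grip 9.2 20.0
[-0.0007, 0.0001, 0.0, 0.004, 0.0196, -0.0001]
```

Call:
play_rows(
  steps=[
    [[-0.0007, 0.0001, 0, 0.004, 0.0196, 0, 0], [-0.0007, 0.0001, 0, 0.004, 0.0196, 0, 0], [-0.0007, 0.0001, 0, 0.004, 0.0196, 0, 0], [-0.0007, 0.0001, 0, 0.004, 0.0196, 0, 0], [-0.0007, 0.0001, 0, 0.004, 0.0196, 0, 0], [-0.0007, 0.0001, 0, 0.004, 0.0196, 0, 0], [-0.0007, -0.0001, 0, 0.004, 0.0196, 0, 0], [-0.0007, -0.0001, 0, 0.004, 0.0196, 0, 0], [-0.0007, -0.0001, 0, 0.004, 0.0196, 0, 0], [-0.0007, -0.0001, 0, 0.004, 0.0196, 0, 0], [-0.0007, -0.0001, 0, 0.004, 0.0196, 0, 0], [-0.0007, -0.0001, 0, 0.004, 0.0196, 0, 0]],
  ],
)

```text
time_s: 15.0
tool_pos: [0.6184, -0.0666, 0.1242]
tool_rot: [175.9, 19.7, 2.2]
force: [0.9, 2.4, 1.7]
grip_width: 0.0093
grasp_force: 20.0
```

Call:
play_rows(
  steps=[
    [[-0.0007, 0.0001, 0, 0.004, 0.0196, 0, 0], [-0.0007, 0.0001, 0, 0.004, 0.0196, 0, 0], [-0.0007, 0.0001, 0, 0.004, 0.0196, 0, 0], [0.0007, -0.0001, 0, -0.004, -0.0196, 0, 0], [0, 0, 0, 0, 0, 0, 0]],
  ],
)

```text
time_s: 15.5
tool_pos: [0.6171, -0.0669, 0.1247]
tool_rot: [176.4, 17.6, 2.4]
force: [-1.3, 0.1, -1.2]
grip_width: 0.0093
grasp_force: 20.0
```

```bash
python3 -c "from h import *;st()"
```

```text
15.5 q [-22.0, 35.0, 35.0, 75.0, -12.0, 92.0, -75.0] loc [11.6 -0.1 30.7] [ 0.314  0.001 -0.199] Fmill [-1.2  0.4 -1.2] Ttool [ 0.372  0.104 -0.109] grip 9.3 20.0
```

Call:
play_rows(
  steps=[
    [[0, 0, 0, 0, 0, 0, 0], [0, 0, 0, 0, 0, 0.08, 0], [0, 0, 0, 0, 0, 0.08, 0], [0, 0, 0, 0, 0, 0.08, 0]],
  ],
  force=30,
)

```text
time_s: 15.9
tool_pos: [0.6172, -0.0666, 0.1247]
tool_rot: [172.2, 16.2, -12.1]
force: [-2.3, 0.7, -2.4]
grip_width: 0.009
grasp_force: 30.0
```

```bash
python3 -c "from h import *;st()"
```

```text
15.9 q [-24.0, 36.0, 38.0, 75.0, -14.0, 92.0, -88.0] loc [11.8  0.2 30.7] [ 0.313  0.002 -0.443] Fmill [-2.   1.3 -2.4] Ttool [ 0.406 -0.031 -0.135] grip 9.0 30.0
```

Call:
play_rows(
  steps=[
    [[0, 0, 0, 0, 0, 0.06, 0], [0, 0, 0, 0, 0, 0.06, 0], [0, 0, 0, 0, 0, 0.06, 0]],
  ],
)

```text
time_s: 16.2
tool_pos: [0.6173, -0.0663, 0.1246]
tool_rot: [169.4, 14.6, -22.6]
force: [-1.4, 1.1, -2.2]
grip_width: 0.0088
grasp_force: 30.1
```

```bash
python3 -c "from h import *;st()"
```

```text
16.2 q [-25.0, 36.0, 41.0, 75.0, -15.0, 92.0, -97.0] loc [12.   0.4 30.6] [ 0.313  0.002 -0.622] Fmill [-1.1  1.4 -2.2] Ttool [ 0.513 -0.146 -0.129] grip 8.8 30.1
```

Call:
play_rows(
  steps=[
    [[0, 0, 0, 0, 0, 0.05, 0], [0, 0, 0, 0, 0, 0.05, 0], [0, 0, 0, 0, 0, 0.05, 0]],
  ],
)

```text
time_s: 16.5
tool_pos: [0.6174, -0.0661, 0.1246]
tool_rot: [167.4, 12.8, -31.2]
force: [-2.5, 1.3, -2.2]
grip_width: 0.0086
grasp_force: 30.1
```

```bash
python3 -c "from h import *;st()"
```

```text
16.5 q [-26.0, 37.0, 42.0, 75.0, -16.0, 92.0, -105.0] loc [12.1  0.6 30.6] [ 0.313  0.002 -0.771] Fmill [-2.1  1.9 -2.2] Ttool [ 0.451 -0.177 -0.141] grip 8.6 30.1
```

Call:
play_rows(
  steps=[
    [[0, 0, 0, 0, 0, 0.03, 0], [0, 0, 0, 0, 0, 0.03, 0], [0, 0, 0, 0, 0, 0, 0]],
  ],
)

```text
time_s: 16.8
tool_pos: [0.6174, -0.066, 0.1246]
tool_rot: [166.7, 12.1, -34.6]
force: [-0.8, 2.6, -3.4]
grip_width: 0.0087
grasp_force: 30.1
```

```bash
python3 -c "from h import *;st()"
```

```text
16.8 q [-27.0, 37.0, 43.0, 76.0, -16.0, 92.0, -108.0] loc [12.2  0.7 30.6] [ 0.312  0.002 -0.829] Fmill [-0.2  2.7 -3.4] Ttool [ 0.646 -0.218 -0.131] grip 8.7 30.1
```

Call:
play_rows(
  steps=[
    [[0, 0, 0, 0, 0, 0, 0.012], [0, 0, 0, 0, 0, 0, 0.02], [0, 0, 0, 0, 0, 0, 0.03], [0, 0, 0, 0, 0, 0, 0.03], [0, 0, -0.01, 0, 0, 0, 0.03], [0, 0, -0.02, 0, 0, 0, 0.03], [0, 0, -0.03, 0, 0, 0, 0.03], [0, 0, -0.04, 0, 0, 0, 0.03], [0, 0, -0.04, 0, 0, 0, 0.03], [0, 0, 0, 0, 0, 0, 0.03]],
  ],
)

```text
time_s: 17.8
tool_pos: [0.6623, -0.0564, 0.2646]
tool_rot: [167.0, 11.5, -34.4]
force: [0.2, -0.2, 0.4]
grip_width: 0.0301
grasp_force: 0.0
```

```bash
python3 - <<'E'
from h import *
from cell import read_camera
st()
for c,b,o in(("top",(320,160,400,240),"a"),("side",(250,160,330,240),"b")):
    overlay(c,np.ascontiguousarray(read_camera(c)["frame"][:,:,::-1]),b,M,.33,1.53,5,f"pics/e{o}.png")
cv2.imwrite("pics/e.png",np.hstack([cv2.imread("pics/ea.png"),cv2.imread("pics/eb.png")]))
E
```

```text
17.8 q [-22.0, 39.0, 43.0, 55.0, -18.0, 109.0, -109.0] loc [ 58.1  -1.1 170.6] [ 0.302 -0.003 -0.829] Fmill [ 0.2 -0.3  0.4] Ttool [ 0.287  0.182 -0.004] grip 30.1 0.0
```

View pics/e.png

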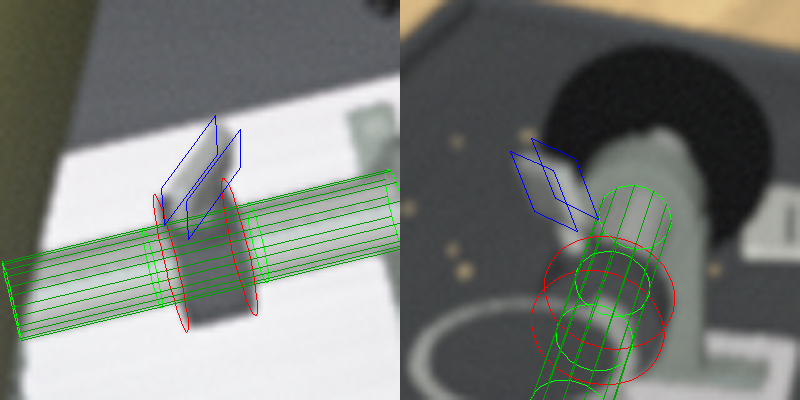

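The picture shows the wing, centred near (200, 175) in the top crop and (552, 185) in the side crop. It lies on the model for collar 0.33 and wing 1.53, and the gripper is clear.

```bash
python3 -c "from cell import *;print(sign_off())"
```

```text
the job is handed in; nothing more can be done
None
```

The job is handed in: by feel the flat faces about 0.32 rad (catches near 0.13 and 0.52), so the collar was set there, the wing turned to about 1.53 rad at roughly 0.13–0.14 Nm with no early stiffening, and released; the jar, board and spreader were not deliberately moved.

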